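# Close a sample-tube carrier and hold it shut

### The job

Push the amber sample tube down into the fork clips of the grey carrier bottom, past the sprung orange jaw, until it is fully seated with the jaw closed over it. Then put the white cover (either way round) on the two steel dowels and press it down flush against the springy blue seal pads; finish still holding it pressed fully shut with the fingers, so that a colleague can strap it. Leave the jar, the vial and the dish where they stand.

Things in the scene. Friction and masses are not known exactly. Their poses are not given: they have to be found in the camera images.
- base: Grey carrier bottom half, fixed; 172 (x) x 60 (y) mm, floor plate 6 mm thick. Origin: centre of its underside, on the counter; x lengthwise, z up. At each end a land block (x = +-60 to +-86 mm, full width, flat top at z = 50 mm) carries a dowel. Between the lands two fork clips take the tube lengthwise. All x, y, z given for clips, jaw, pads are in this frame.
- clip_mid (a point): Centre of a fully seated tube: y = 0, z = 30 mm in the base's frame (10 mm play lengthwise). Fork clips at x = +-34 mm, 10 mm long, seat z = 22; fixed prong on the -y side (inner face y = -9, flared from z = 38 to 46), jaw arm on the +y side (inner face y = 10). For x within +-29 only the floor plate and an axle (y = 12, top z = 11) lie beside and below the tube: room for fingers.
- dowel0 (a point): Centre of the top of the steel dowel at the base's x = -75 mm, y = 0. Diameter 10 mm, from the land (z = 50) up to z = 70 mm; the last 8 mm taper to 4 mm diameter.
- dowel1 (a point): The same for the dowel at x = +75 mm, y = 0.
- jaw (a joint): Orange sprung jaw, +y side of both clips: hinge along x at y = 12, z = 9 mm; two arms with free-turning white rollers, 7 mm diameter, overhanging the slot (axis y = 6.5, z = 41 when closed). Radians, 0 closed, positive outwards (about 0.16 as the tube passes, stop 0.6). Tube pushed straight down opens it with about 5 N; it snaps back over it. A tube not pushed in rests with its axis about 51 mm high.
- seal (a joint): Two blue sprung pads, coupled, one on each land (x = +-61 to +-68, y within +-25 mm), 5 mm proud of the lands (top z = 55 mm). Metres: 0 up, 0.005 pressed level with the lands. The spring starts at 5 N and reaches 12 N when level; the cover's weight alone does not press it in.
- cover: Loose white cover, about 0.25 kg, right way up. Origin: centre of its plate's underside; x lengthwise. Plate 172 x 72 x 14 mm, 12 mm through holes at x = +-75, y = 0. Skirts (x within +-50, y = +-30 to +-36) reach down to z = -22, it stands on them. Green grip rib on top: 70 (x) x 24 (y), z = 14 to 50. Fully shut, origin 50 mm above the base's origin; on unpressed pads 55.
- tube: Loose rigid amber sample tube with white label and white band: 16 mm diameter, 100 mm long, 35 g, lying level. Origin at its centre, on its axis; x along the tube. Starts on the rest with its axis 30 mm above the counter.
- rest: Dark steel rest that carries the tube at the start, fixed, 104 (x) x 40 (y) mm. Origin: centre of its underside; x along the tube. Two open U saddles at x = +-34 mm (10 mm long, seat at z = 22 mm, sides up to z = 31 mm, y = +-10 to +-14 mm); between them only a 6 mm floor plate.
- brown_jar: Amber jar with white cap, 42 mm diameter, 60 mm high, origin at the centre of its underside. Leave alone.
- vial: Small clear vial with metal cap, 28 mm diameter, 55 mm high, origin at the centre of its underside. Leave alone.
- dish: Small steel dish, 70 mm diameter, 30 mm high, origin at the centre of its underside. Leave alone.

How it is judged:
By the outcome, as a careful person would: the job done as asked, in the order asked, and still so for the second after the job is handed in, while the arm keeps its last pose, push and grip.
It also fails if it takes over 64 s, if anything falls off the work surface, if the arm or the gripper's body presses on something with over 40 N, if the wrist force passes 120 N, or if a joint passes its speed limit or range.

### The arm

A 7-joint arm with a two-finger parallel gripper is mounted at the origin on the work surface. World frame = base frame: x ahead of the robot, y to its left, z up, the work surface at z = 0. Lengths are in m, angles in rad, forces in N, time in s.
With the tool pointing down it reaches from about 0.4 to 0.9 m from the base axis. Payload 5.5 kg.
Tool frame: the origin (TCP) lies midway between the tips of the shut fingers; the grasp point (between the pads) lies 19 mm behind it; x points along the fingers, z is the direction in which the jaws open and shut, and the axes are right-handed (so a half turn about x gives the same grasp; the last joint's range is limited). The gripper opens to 92 mm and grips with 3 to 60 N. Pads are 19 mm wide; open, the fingers measure 130 mm over their backs; the gripper's body (75 mm by 190 mm) begins 47 mm behind the grasp point.
Start: joints at [1.58, 0.501, -0.427, 1.55, 0.221, 1.138, -0.21], TCP at [0.163, -0.629, 0.227] pointing down, gripper open.
Joint ranges: [-2.88, 2.88], [-0.31, 2.03], [-1.54, 1.56], [0.2, 2.42], [-1.41, 4.55], [0.19, 2.02], [-2.57, 2.57]. Speed limits (rad/s): [2.57, 2.57, 3.14, 3.14, 3.14, 3.14, 3.14].

### API

Orientations are given as a unit quaternion [x, y, z, w].
In Python, from cell import r gives the robot as it stands.
- The arm moves only by the shell command python3 -m pendant 'ROWS'. ROWS is JSON, a list of rows, each an object with "gripper": the finger opening in mm, from 0 to 91.8; "xyz": the shift along the world's x, y, z in mm, a list of three; "roll": the turn about the world's z in rad. A call has 1 to 5 rows; each row is the pose to reach, as a shift and turn from the pose measured when the call began; what a row does not reach only later rows make up. A row lasts 1/10 s, in which the tool goes at most 50 mm and 8.59 degrees, less where a joint would pass 70% of its speed; a pose out of reach is approached as far as the arm can. A call with a gripper value outside its range is refused whole. The fingers move at their own pace and stop on an object; the grip force is fixed at half the most. Time passes only in rows, so rows that repeat a pose let the fingers close. It gives the time, the measured TCP pose, the force and the opening at its end, in the units of the state.
- r.get_obs(): the state, without advancing time (a new reading comes with each control period).
- r.get_image(name): name is "side" or "top" or "wrist"; returns a dict with "image" (400x640x3 uint8, red, green, blue), "range_z" (400x640 float32, m along the optical axis (not along the pixel's ray), 0 where there is no reading), "fx", "fy", "cx", "cy" (pixels), "T" (4x4, takes a point from camera to world coordinates). Camera axes: x right, y up, looking along -z (the intrinsics and any distortion apply to the point x, -y, -z); pixel columns grow to the right and rows downward; lengths in m; the calibration is good to about 2 mm. A picture is of the moment at which its call begins.
- r.job_done(): hands the job in, once; it reports no verdict.
The state is a dict: "t": time; "joint_positions": joint angles; "qvel": joint speeds; "effort": joint torques, N m; "tool_pos": TCP position; "orientation": TCP orientation; "force": force on the tool from outside, world axes, zero at the start; "wrist_torque": the same for the moment, N m; "finger_gap": finger opening in m.
Only numpy, scipy, OpenCV 4.12 (cv2) and the standard library are available. Lean on these libraries where they do the work, as an engineer would, in place of code of your own. Each camera call takes 0.05 s, during which the arm holds its last target.

## Working session

There is one attempt and no reset: what is moved stays moved. The work goes in short steps, Python scripts to look and compute and a shell command to move; the robot and the scene stay as the last step left them, time stands still between calls to the robot, and variables do not carry over. Pictures are saved under pics/ and viewed, and the job is handed in when it is done.

```bash
ls; mkdir -p pics; python3 - <<'E'
from cell import r
import cv2,numpy as np
o=r.get_obs();print({k:np.round(v,3).tolist() for k,v in o.items()})
for n in("top","side"):
    d=r.get_image(n);cv2.imwrite(f"pics/{n}0.png",d["image"][:,:,::-1]);np.savez(f"{n}0.npz",**d)
    print(n,d["fx"],d["cx"],d["cy"],[k for k in d],np.round(d["T"],3).tolist())
E
```

```text
pics
{'t': 0.0, 'joint_positions': [1.58, 0.502, -0.427, 1.551, 0.221, 1.138, -0.21], 'qvel': [-0.003, -0.001, 0.001, 0.001, 0.0, 0.002, -0.0], 'effort': [-0.001, -56.66, -5.816, -27.911, -0.069, 0.031, 0.0], 'tool_pos': [0.163, -0.629, 0.226], 'orientation': [0.433, 0.56, -0.432, 0.559], 'force': [0.244, -0.015, -0.057], 'wrist_torque': [-0.045, -0.029, 0.034], 'finger_gap': 0.092}
top 394.6630200365385 320.89488627833975 195.33400548414963 ['image', 'range_z', 'fx', 'fy', 'cx', 'cy', 'T'] [[-0.012, 0.999, -0.05, 0.529], [-1.0, -0.011, 0.026, 0.014], [0.025, 0.05, 0.998, 0.937], [0.0, 0.0, 0.0, 1.0]]
side 482.67822897946957 322.1177822755706 201.5109434308306 ['image', 'range_z', 'fx', 'fy', 'cx', 'cy', 'T'] [[-0.709, 0.388, -0.589, 0.0], [-0.705, -0.36, 0.611, 0.62], [0.025, 0.848, 0.529, 0.617], [0.0, 0.0, 0.0, 1.0]]
```

View pics/top0.png

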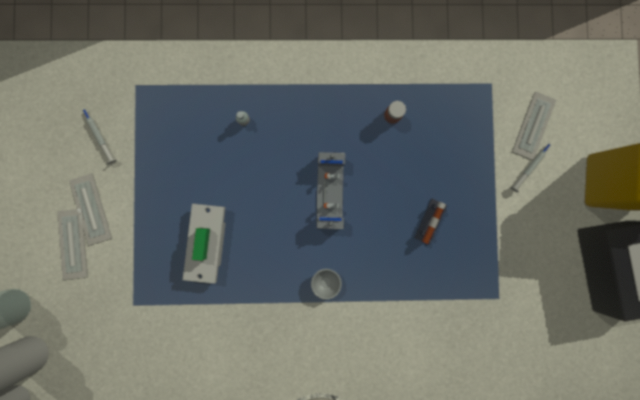

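View pics/side0.png

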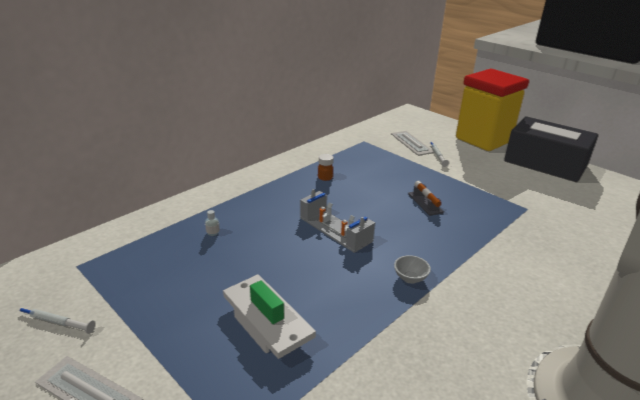

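```bash
cat > h.py <<'E'
import numpy as np,cv2
def ray(d,u,v):
    T=d["T"];p=T[:3,:3]@np.array([(u-d["cx"])/d["fx"],-(v-d["cy"])/d["fy"],-1.]);return T[:3,3],p
def plane(d,u,v,z):
    o,p=ray(d,u,v);return o+p*(z-o[2])/p[2]
def depth(d,u,v):
    o,p=ray(d,u,v);return o+p*d["range_z"][int(round(v)),int(round(u))]
def cloud(d):
    v,u=np.mgrid[:400,:640];c=np.stack([(u-d["cx"])/d["fx"],-(v-d["cy"])/d["fy"],-np.ones(u.shape)],-1)*d["range_z"][...,None]
    return c@d["T"][:3,:3].T+d["T"][:3,3]
def proj(d,P):
    c=d["T"][:3,:3].T@(np.asarray(P)-d["T"][:3,3]);return d["cx"]+d["fx"]*c[0]/-c[2], d["cy"]-d["fy"]*c[1]/-c[2]
E
python3 - <<'E'
from h import *
d=dict(np.load("top0.npz"));im=d["image"]
for n,(x,y,w,h) in dict(base=(300,140,60,100),tube=(405,190,60,65),cover=(170,195,70,100)).items():
    pass
a=[cv2.resize(im[140:240,290:370],None,fx=5,fy=5,interpolation=2),cv2.resize(im[195:295,165:245],None,fx=5,fy=5,interpolation=2)]
cv2.imwrite("pics/crop0.png",np.hstack(a)[:,:,::-1])
hsv=cv2.cvtColor(im,cv2.COLOR_RGB2HSV);C=cloud(d)
g=cv2.inRange(hsv,(50,120,50),(75,255,255));
b=cv2.inRange(hsv,(110,180,90),(130,255,255))
o=cv2.inRange(hsv,(3,150,90),(20,255,255))
for n,m in(("green",g),("blue",b),("orange",o)):
    k,l,s,c=cv2.connectedComponentsWithStats(m)
    for i in range(1,k):
        if s[i,4]>4:
            print(n,s[i],c[i],cv2.minAreaRect(np.argwhere(l==i)[:,::-1].astype(np.float32)),np.median(C[l==i],0).round(3))
for p in((242,118),(396,108),(326,283)):print(depth(d,*p).round(3))
# cover plate
m=(C[...,2]>.028)&(C[...,2]<.045)&(C[...,1]>.15)&(C[...,0]<.6)&(C[...,0]>.3)
P=C[m];print(m.sum(),P[:,2].mean(),[np.round(q,3) for q in cv2.minAreaRect(P[:,:2].astype(np.float32)*1000)[:2]],cv2.minAreaRect(P[:,:2].astype(np.float32)*1000)[2])
m=(C[...,2]>.06)&(C[...,2]<.1)&(C[...,1]>.15)&(C[...,0]<.6)&(C[...,0]>.3)
P=C[m];print(m.sum(),P[:,2].mean(),cv2.minAreaRect(P[:,:2].astype(np.float32)*1000))
m=(C[...,2]>.044)&(C[...,2]<.06)&(abs(C[...,1])<.06)&(C[...,0]<.65)&(C[...,0]>.4)
P=C[m];print(m.sum(),P[:,2].mean(),cv2.minAreaRect(P[:,:2].astype(np.float32)*1000))
m=(C[...,2]>.02)&(C[...,2]<.06)&(C[...,1]<-.15)&(C[...,0]<.55)&(C[...,0]>.35)&(C[...,1]>-.35)
P=C[m];print(m.sum(),P[:,2].max(),cv2.minAreaRect(P[:,:2].astype(np.float32)*1000))
E
```

```text
green [193 229  16  31 390] [200.25641026 243.91282051] ((200.25387573242188, 243.96926879882812), (12.651541709899902, 31.380786895751953), 7.125016689300537) [0.47  0.254 0.071]
orange [436 209   6   9  30] [438.43333333 212.86666667] ((438.300048828125, 212.9000244140625), (3.130495071411133, 8.497057914733887), 26.56505012512207) [ 0.531 -0.278  0.036]
orange [425 227   9  15  54] [428.66666667 234.2962963 ] ((428.6134033203125, 234.49484252929688), (3.5537116527557373, 14.824053764343262), 23.962486267089844) [ 0.483 -0.255  0.037]
[0.752 0.169 0.043]
[ 0.769 -0.181  0.059]
[ 0.37  -0.02   0.002]
2207 0.03547187151500286 [array([433.543, 454.898]), array([181.866, 517.754])] 10.442038536071777
684 0.07178121965642853 ((405.3404846191406, 460.2851867675781), (70.72570037841797, 470.5899658203125), 17.684444427490234)
386 0.05043143461844393 ((574.9492797851562, -28.37832260131836), (58.62432861328125, 151.22772216796875), 88.305419921875)
351 0.04142954278232813 ((507.497314453125, -266.32672119140625), (29.392337799072266, 98.20476531982422), 64.74365234375)
```

View pics/crop0.png

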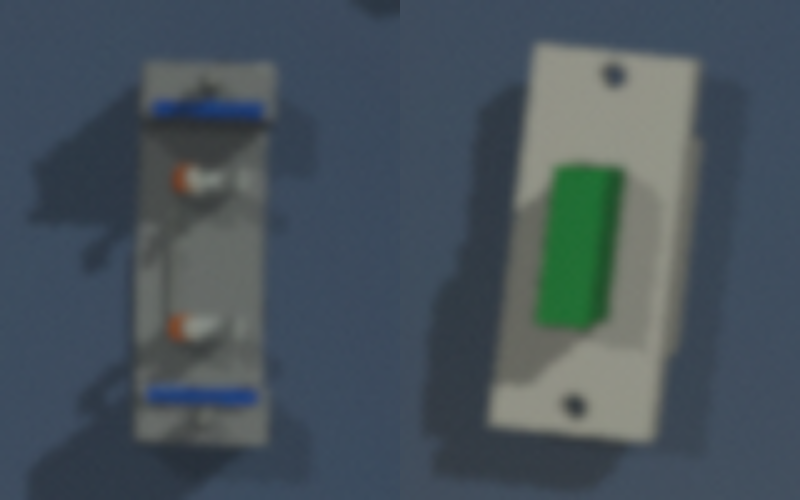

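```bash
python3 - <<'E'
from h import *
from scipy.spatial.transform import Rotation as R
from cell import r
d=dict(np.load("top0.npz"))
p=[plane(d,290+u/5,140+v/5,.055) for u,v in((208,109),(202,397))]
print("pads",np.round(p,4), (p[0]+p[1])/2,np.degrees(np.arctan2(*(p[0]-p[1])[[1,0]])),np.linalg.norm(p[0]-p[1]))
q=[plane(d,165+u/5-80,195+v/5,.036) for u,v in((614,75),(574,405))]
q=[plane(d,165+(u-400)/5,195+v/5,.036) for u,v in((614,75),(574,405))]
print("holes",np.round(q,4), (q[0]+q[1])/2,np.degrees(np.arctan2(*(q[0]-q[1])[[1,0]])),np.linalg.norm(q[0]-q[1]))
o=r.get_obs();m=R.from_quat(o["orientation"]).as_matrix();print(m.round(3))
w=r.get_image("wrist");M=w["T"];print(M.round(3),w["fx"],w["cx"],w["cy"]);print("cam in tool",(m.T@(M[:3,3]-o["tool_pos"])).round(3))
print((m.T@M[:3,:3]).round(3))
E
```

```text
pads [[ 0.6485 -0.0336  0.055 ]
 [ 0.5192 -0.0292  0.055 ]] [ 0.58384803 -0.03142313  0.055     ] -1.9524874980216025 0.1293545491801238
holes [[0.5437 0.2476 0.036 ]
 [0.3957 0.2651 0.036 ]] [0.46968426 0.2563356  0.036     ] -6.746305153345922 0.14897832442986125
[[-0.     0.968  0.251]
 [ 0.002  0.251 -0.968]
 [-1.     0.    -0.002]]
[[ 0.251  0.931  0.266  0.234]
 [-0.968  0.242  0.067 -0.61 ]
 [-0.002 -0.275  0.962  0.383]
 [ 0.     0.     0.     1.   ]] 351.85721176926046 328.2645678095628 201.6032262371253
cam in tool [-0.157  0.073 -0.   ]
[[ 0.     0.275 -0.961]
 [-0.     0.961  0.275]
 [ 1.     0.     0.   ]]
```

```bash
python3 -m pendant '[{"xyz":[35,37,0],"roll":-0.1,"gripper":60},{"xyz":[70,74,0],"roll":-0.2,"gripper":60},{"xyz":[105,111,0],"roll":-0.3,"gripper":60},{"xyz":[140,148,-10],"roll":-0.4,"gripper":60},{"xyz":[175,185,-20],"roll":-0.5,"gripper":60}]'
```

```text
t: 0.65
tool_pos: [0.3346, -0.4471, 0.2073]
orientation: [0.559, 0.434, -0.558, 0.434]
force: [0.7, -0.2, -0.4]
finger_gap: 0.0608
```

```bash
python3 -m pendant '[{"xyz":[35,36,-13],"roll":-0.1,"gripper":50},{"xyz":[70,72,-26],"roll":-0.2,"gripper":50},{"xyz":[105,108,-39],"roll":-0.2,"gripper":50},{"xyz":[140,146,-52],"roll":-0.2,"gripper":50},{"xyz":[172,181,-67],"roll":-0.2,"gripper":50}]'
python3 - <<'E'
from h import *
from cell import r
d=r.get_image("wrist");np.savez("w1.npz",**d);cv2.imwrite("pics/w1.png",d["image"][:,:,::-1])
E
```

```text
t: 1.15
tool_pos: [0.5012, -0.2719, 0.143]
orientation: [0.6, 0.375, -0.599, 0.376]
force: [1.9, -1.0, 0.5]
finger_gap: 0.0503
```

View pics/w1.png

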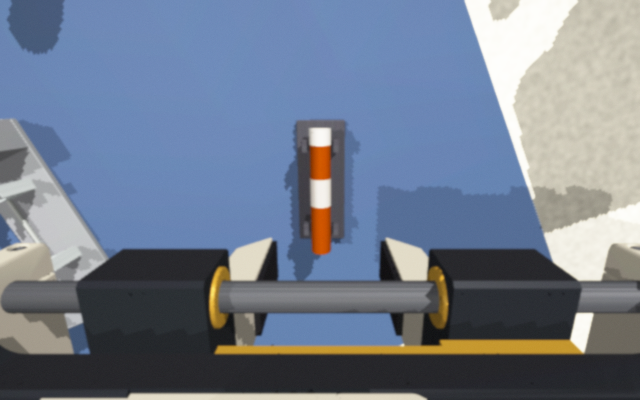

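```bash
python3 - <<'E'
from h import *
from scipy.spatial.transform import Rotation as R
from cell import r
o=r.get_obs();m=R.from_quat(o["orientation"]).as_matrix();jaw=m[:,2];print("tool",o["tool_pos"].round(4),"jawang",np.degrees(np.arctan2(jaw[1],jaw[0])))
d=dict(np.load("w1.npz"));C=cloud(d);Z=C[...,2]
im=d["image"];hsv=cv2.cvtColor(im,cv2.COLOR_RGB2HSV)
v,u=np.mgrid[:400,:640]
mk=(Z>.024)&(u>290)&(u<350)&(v<262)&(v>110)
mk&=~((hsv[...,1]<100)&(hsv[...,2]<110))
P=C[mk][:,:2].astype(np.float32)*1000;print(mk.sum(),cv2.minAreaRect(P),Z[mk].max())
f=cv2.fitLine(P,cv2.DIST_L2,0,.01,.01).ravel();print(f,np.degrees(np.arctan2(f[1],f[0])))
t=(P-f[2:])@f[:2];print(t.min(),t.max(),f[2:]+f[:2]*(t.min()+t.max())/2)
a,b=plane(d,320,129,.034),plane(d,320.8,253,.03);print(a,b,(a+b)/2,np.linalg.norm(a-b),np.degrees(np.arctan2(*(a-b)[[1,0]])))
E
```

```text
tool [ 0.5066 -0.2616  0.1412] jawang -115.20328612494987
2560 ((516.89892578125, -270.2140808105469), (20.017404556274414, 119.70597839355469), 64.23178100585938) 0.3003186658792884
[ 9.014956e-01 -4.327883e-01  5.106693e+02 -2.700097e+02] -25.644644
-54.152386 65.53783 [ 515.8013  -272.47345]
[ 0.55198387 -0.28998083  0.034     ] [ 0.46041219 -0.2455466   0.03      ] [ 0.50619803 -0.26776372  0.032     ] 0.10186153984318107 -25.884514047542936
```

```bash
python3 -m pendant '[{"xyz":[0,-6,-35],"roll":-0.01,"gripper":45},{"xyz":[0,-6,-70],"roll":-0.01,"gripper":40},{"xyz":[0,-6,-95],"roll":-0.01,"gripper":40},{"xyz":[0,-6,-120],"roll":-0.01,"gripper":40},{"xyz":[0,-6,-126],"roll":-0.01,"gripper":40}]'
python3 -m pendant '[{"xyz":[0,0,0],"roll":0,"gripper":40}]'
python3 - <<'E'
from h import *
from cell import r
d=r.get_image("wrist");np.savez("w2.npz",**d);cv2.imwrite("pics/w2.png",d["image"][:,:,::-1]);print(r.get_obs()["tool_pos"])
E
```

```text
t: 1.7
tool_pos: [0.5041, -0.2665, 0.0122]
orientation: [0.6, 0.379, -0.597, 0.373]
force: [-0.7, 0.6, 0.5]
finger_gap: 0.0404
t: 1.8
tool_pos: [0.5036, -0.2663, 0.0116]
orientation: [0.6, 0.38, -0.598, 0.372]
force: [0.7, 0.3, 0.9]
finger_gap: 0.0399
[ 0.50354704 -0.26639899  0.01194872]
```

View pics/w2.png

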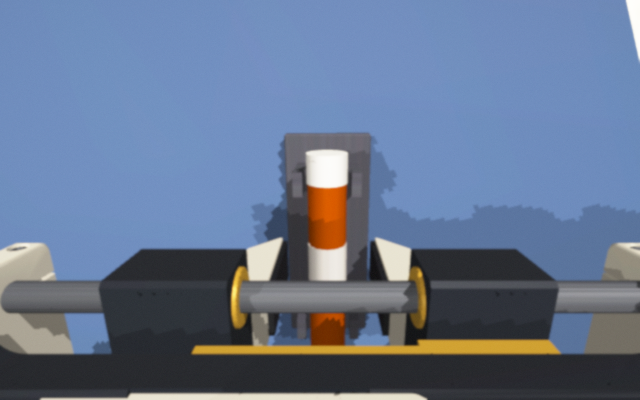

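```bash
python3 -m pendant '[{"xyz":[2,-1,3],"roll":0,"gripper":30},{"xyz":[2,-1,3],"roll":0,"gripper":10},{"xyz":[2,-1,3],"roll":0,"gripper":5},{"xyz":[2,-1,3],"roll":0,"gripper":5},{"xyz":[2,-1,3],"roll":0,"gripper":5}]'
```

```text
t: 2.35
tool_pos: [0.5062, -0.2678, 0.0158]
orientation: [0.6, 0.379, -0.597, 0.373]
force: [-0.3, -1.6, 4.3]
finger_gap: 0.0151
```

```bash
python3 -m pendant '[{"xyz":[0,0,35],"roll":0,"gripper":5},{"xyz":[0,0,80],"roll":0,"gripper":5},{"xyz":[10,30,120],"roll":0.1,"gripper":5},{"xyz":[24,70,120],"roll":0.2,"gripper":5},{"xyz":[37,110,120],"roll":0.3,"gripper":5}]'
python3 -m pendant '[{"xyz":[13,40,0],"roll":0.1,"gripper":5},{"xyz":[26,80,0],"roll":0.11,"gripper":5},{"xyz":[40,120,0],"roll":0.11,"gripper":5},{"xyz":[40,124,0],"roll":0.11,"gripper":5},{"xyz":[40,124,0],"roll":0.11,"gripper":5}]'
python3 - <<'E'
from h import *
from scipy.spatial.transform import Rotation as R
from cell import r
d=r.get_image("wrist");np.savez("w3.npz",**d);cv2.imwrite("pics/w3.png",d["image"][:,:,::-1])
o=r.get_obs();m=R.from_quat(o["orientation"]).as_matrix();jaw=m[:,2];print("tool",o["tool_pos"].round(4),"axis",90+np.degrees(np.arctan2(jaw[1],jaw[0])),o["force"],o["finger_gap"],o["joint_positions"])
E
```

```text
t: 2.85
tool_pos: [0.5445, -0.1577, 0.1378]
orientation: [0.537, 0.464, -0.534, 0.46]
force: [0.8, 0.8, -1.3]
finger_gap: 0.0152
t: 3.35
tool_pos: [0.5843, -0.0313, 0.1377]
orientation: [0.51, 0.494, -0.507, 0.489]
force: [-0.4, 0.0, -0.8]
finger_gap: 0.0149
tool [ 0.584  -0.0337  0.1375] axis -2.108414731397673 [ 0.18999448  0.3189444  -1.86680123] 0.014988459297242024 [ 0.45813476  0.52179582 -0.57823761  1.79007102  0.33765671  0.93235399
 -1.87101761]
```

View pics/w3.png

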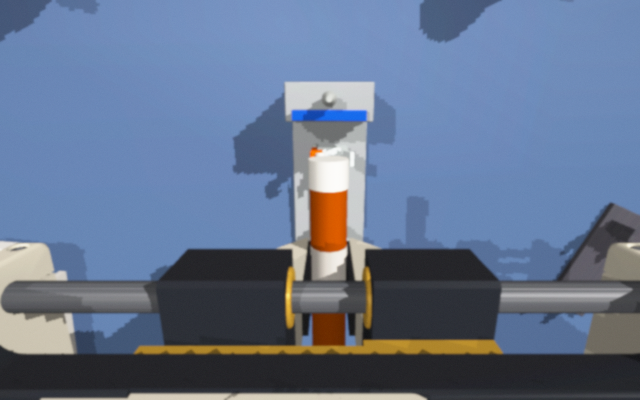

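```bash
python3 - <<'E'
from h import *
d=dict(np.load("w3.npz"));im=d["image"]
c=cv2.resize(im[70:260,270:390],None,fx=4,fy=4,interpolation=2);cv2.imwrite("pics/w3c.png",c[:,:,::-1])
E
```

```text
(no output)
```

View pics/w3c.png

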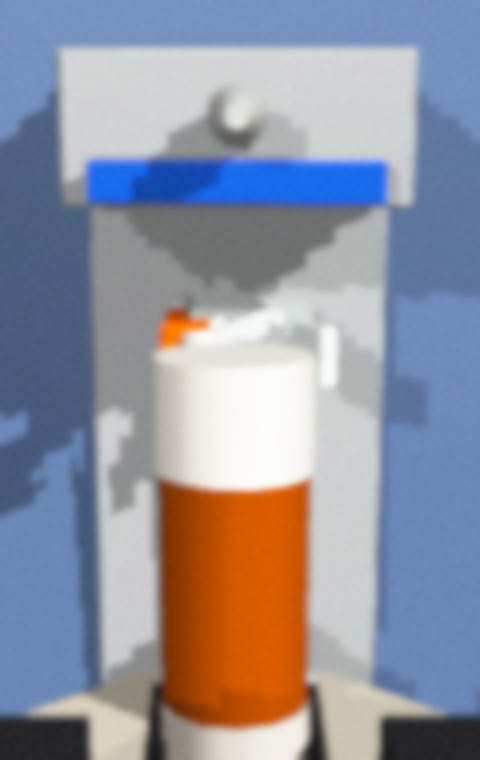

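```bash
python3 - <<'E'
from h import *
d=dict(np.load("w3.npz"))
f=lambda u,v,z:plane(d,270+u/4,70+v/4,z)
pf=[f(88,160,.055),f(388,160,.055)];pn=[f(88,205,.055),f(388,205,.055)]
l=[f(59,47,.05),f(418,47,.05)]
print("padmid",np.mean(pf+pn,0),"landfar",np.mean(l,0),np.linalg.norm(l[0]-l[1]),"dowel",f(236,108,.07))
a=l[0]-l[1];print("yaw land",np.degrees(np.arctan2(a[1],a[0]))-90);a=pf[0]-pf[1];print("yaw pad",np.degrees(np.arctan2(a[1],a[0]))-90)
fl=[f(100,640,.006),f(376,640,.006)];fl2=[f(92,300,.006),f(386,300,.006)];print("floor",np.mean(fl,0),np.mean(fl2,0))
z=.1517
A=[f(156,400,z),f(313,400,z)];B=[f(163,680,z),f(305,680,z)];print("tube",np.mean(A,0),np.mean(B,0),np.linalg.norm(A[0]-A[1]))
e=f(235,350,z+.004);print("tube end",e)
E
```

```text
padmid [ 0.64818018 -0.03373151  0.055     ] landfar [ 0.66968913 -0.03449528  0.05      ] 0.05916120504088763 dowel [ 0.65988999 -0.03390014  0.07      ]
yaw land -1.9722756932047218
yaw pad -1.939116192261153
floor [ 0.54907002 -0.03022814  0.006     ] [ 0.62292121 -0.03287592  0.006     ]
tube [ 0.63031446 -0.03322979  0.1517    ] [ 0.59932494 -0.03212885  0.1517    ] 0.01618547964773837
tube end [ 0.63611193 -0.03350633  0.1557    ]
```

```bash
python3 -m pendant '[{"xyz":[0,1,-30],"roll":0,"gripper":5},{"xyz":[0,1,-60],"roll":0,"gripper":5},{"xyz":[0,1,-85],"roll":0,"gripper":5},{"xyz":[0,1,-92],"roll":0,"gripper":5},{"xyz":[0,1,-94],"roll":0,"gripper":5}]'
python3 - <<'E'
from h import *
from cell import r
d=r.get_image("wrist");cv2.imwrite("pics/w4.png",d["image"][:,:,::-1]);o=r.get_obs();print(o["tool_pos"],o["force"],o["finger_gap"])
d=r.get_image("side");cv2.imwrite("pics/s4.png",cv2.resize(d["image"][150:290,230:450],None,fx=3.5,fy=3.5)[:,:,::-1])
E
```

```text
t: 3.9
tool_pos: [0.583, -0.0345, 0.0425]
orientation: [0.51, 0.493, -0.509, 0.488]
force: [0.6, -0.1, 0.2]
finger_gap: 0.0148
[ 0.58385273 -0.03401991  0.0433138 ] [ 0.48031907 -0.57307575 -0.11012529] 0.014832791695900228
```

View pics/w4.png

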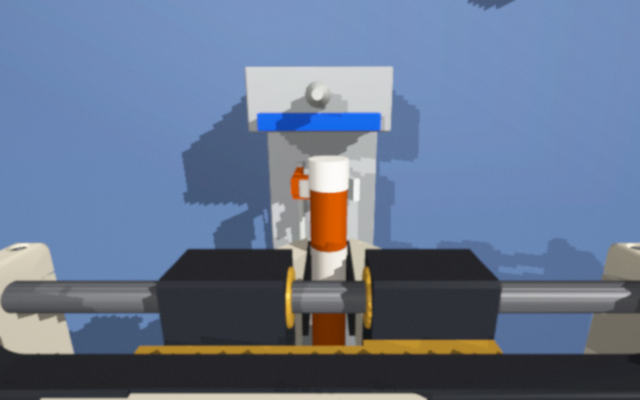

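View pics/s4.png

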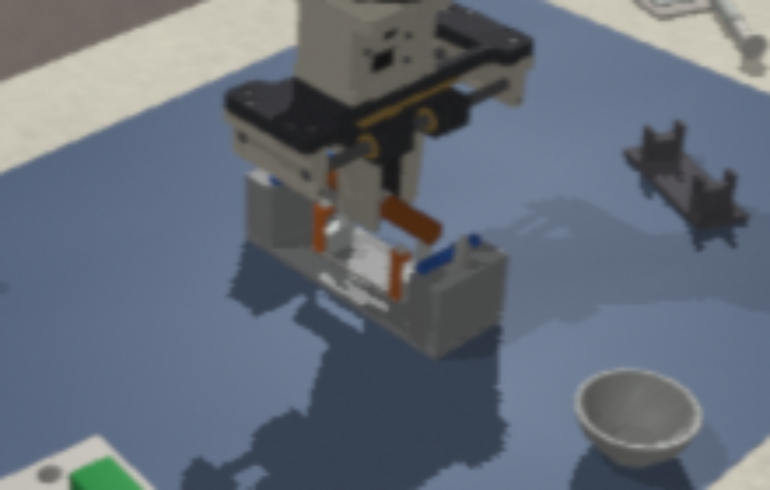

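```bash
python3 - <<'E'
from h import *
from scipy.spatial.transform import Rotation as R
from cell import r
d=r.get_image("wrist");np.savez("w5.npz",**d);im=d["image"]
cv2.imwrite("pics/w5c.png",cv2.resize(im[50:255,230:410],None,fx=4,fy=3.9,interpolation=2)[:550,:,::-1] if 0 else cv2.resize(im[50:250,230:410],None,fx=3,fy=3,interpolation=2)[:,:,::-1])
o=r.get_obs();print(o["tool_pos"],R.from_quat(o["orientation"]).as_matrix().round(4));print(d["T"].round(4)); d3=dict(np.load("w3.npz"));print(d3["T"].round(4))
print(proj(d,(.6589,-.0339,.07)),proj(d,(.584,-.0314,.057)),proj(d,(.63,-.033,.057)))
E
```

```text
[ 0.58497592 -0.03335504  0.04463787] [[-0.000e+00  9.993e-01 -3.770e-02]
 [ 6.200e-03 -3.770e-02 -9.993e-01]
 [-1.000e+00 -2.000e-04 -6.200e-03]]
[[-0.0383  0.9605  0.2756  0.658 ]
 [-0.9992 -0.0351 -0.0166 -0.0375]
 [-0.0063 -0.2761  0.9611  0.2012]
 [ 0.      0.      0.      1.    ]]
[[-0.034   0.9605  0.276   0.6578]
 [-0.9994 -0.0305 -0.017  -0.0351]
 [-0.0079 -0.2764  0.961   0.2947]
 [ 0.      0.      0.      1.    ]]
(np.float64(320.37856088850447), np.float64(98.28864938006227)) (np.float64(323.0271054127811), np.float64(271.1650324143985)) (np.float64(322.1786101753885), np.float64(170.89261140521702))
```

View pics/w5c.png

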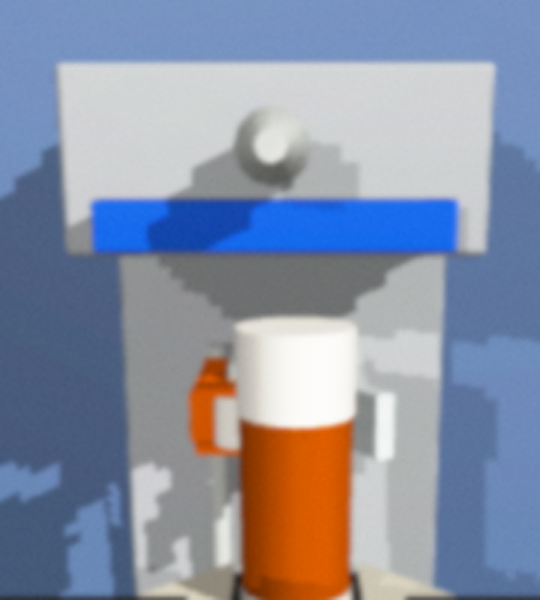

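```bash
cat > look.py <<'E'
from h import *
from scipy.spatial.transform import Rotation as R
from cell import r
import sys
o=r.get_obs();m=R.from_quat(o["orientation"]).as_matrix();jaw=m[:,2]
print("tool",o["tool_pos"].round(4),"axis",round(90+np.degrees(np.arctan2(jaw[1],jaw[0])),2),"tilt",(m[:,0]).round(4),"F",o["force"].round(1),o["finger_gap"].round(4),"v",abs(o["qvel"]).max().round(3),"q",o["joint_positions"].round(2),o["t"])
n=sys.argv[1];x,y,w,h,s=map(float,sys.argv[3:8]) if len(sys.argv)>3 else (0,0,640,400,1)
if len(sys.argv)>2:
    d=r.get_image(n);np.savez(sys.argv[2]+".npz",**d);x,y,w,h=map(int,(x,y,w,h))
    cv2.imwrite(f"pics/{sys.argv[2]}.png",cv2.resize(d["image"][y:y+h,x:x+w],None,fx=s,fy=s,interpolation=2)[:,:,::-1])
E
python3 -m pendant '[{"xyz":[0,2,0],"roll":0,"gripper":5},{"xyz":[0,2,0],"roll":0,"gripper":5},{"xyz":[0,2,0],"roll":0,"gripper":5}]'
python3 look.py wrist w6 230 50 180 200 3
```

```text
t: 4.35
tool_pos: [0.5855, -0.0312, 0.0454]
orientation: [0.511, 0.492, -0.507, 0.489]
force: [-0.8, -0.2, -0.3]
finger_gap: 0.0153Traceback (most recent call last):
  File "look.py", line 6, in <module>
    print("tool",o["tool_pos"].round(4),"axis",round(90+np.degrees(np.arctan2(jaw[1],jaw[0])),2),"tilt",(m[:,0]).round(4),"F",o["force"].round(1),o["finger_gap"].round(4),"v",abs(o["qvel"]).max().round(3),"q",o["joint_positions"].round(2),o["t"])
                                                                                                                                                  ^^^^^^^^^^^^^^^^^^^^^
AttributeError: 'float' object has no attribute 'round'
```

```bash
sed -i 's/o\["finger_gap"\].round(4)/round(o["finger_gap"],4)/' look.py
python3 look.py wrist w6 230 50 180 200 3
```

```text
tool [ 0.5855 -0.0312  0.0454] axis -2.15 tilt [ 0.0013  0.006  -1.    ] F [-0.8 -0.2 -0.3] 0.0153 v 0.006 q [ 0.4   0.65 -0.51  1.83  0.43  0.77 -1.95] 4.35
```

View pics/w6.png

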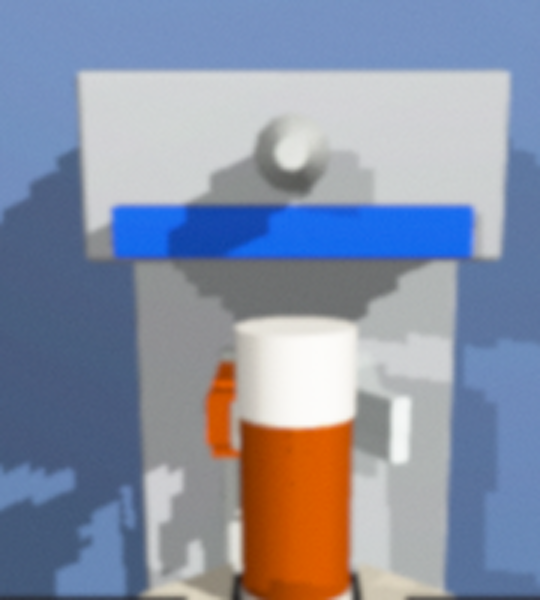

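```bash
python3 - <<'E'
from h import *
d=dict(np.load("w6.npz"))
f=lambda u,v,z:plane(d,230+u/3,50+v/3,z)
print("dowel",f(292,151,.07),"pad",(f(113,206,.055)+f(472,206,.055))/2,(f(117,258,.055)+f(472,258,.055))/2,"land",(f(79,71,.05)+f(511,71,.05))/2)
z=.0454+.0142
print("tube",f((235+357)/2,420,z),f((245+351)/2,590,z),"end",f(296,320,z+.006))
E
```

```text
dowel [ 0.65906849 -0.03391427  0.07      ] pad [ 0.65191259 -0.0335514   0.055     ] [ 0.64490547 -0.03355939  0.055     ] land [ 0.66959387 -0.0345187   0.05      ]
tube [ 0.6229977  -0.03299577  0.0596    ] [ 0.59738105 -0.0323303   0.0596    ] end [ 0.63790887 -0.03358409  0.0656    ]
```

```bash
python3 -m pendant '[{"xyz":[-2,0,-2],"roll":0,"gripper":5},{"xyz":[-3,0,-5],"roll":0,"gripper":5},{"xyz":[-3,0,-8],"roll":0,"gripper":5},{"xyz":[-3,0,-11],"roll":0,"gripper":5},{"xyz":[-3,0,-14],"roll":0,"gripper":5}]'
python3 look.py wrist
```

```text
t: 4.9
tool_pos: [0.582, -0.0325, 0.0308]
orientation: [0.511, 0.492, -0.508, 0.489]
force: [-1.1, -2.4, 0.4]
finger_gap: 0.015
tool [ 0.582  -0.0325  0.0308] axis -2.19 tilt [ 1.0e-04  4.7e-03 -1.0e+00] F [-1.1 -2.4  0.4] 0.015 v 0.054 q [ 0.39  0.67 -0.5   1.85  0.44  0.74 -1.96] 4.9
```

```bash
python3 -m pendant '[{"xyz":[0,1,-3],"roll":0,"gripper":5},{"xyz":[0,1,-6],"roll":0,"gripper":5},{"xyz":[0,1,-9],"roll":0,"gripper":5},{"xyz":[0,1,-12],"roll":0,"gripper":5},{"xyz":[0,1,-15],"roll":0,"gripper":5}]'
python3 look.py wrist w7 230 50 180 200 3
```

```text
t: 5.4
tool_pos: [0.5821, -0.0307, 0.0156]
orientation: [0.511, 0.492, -0.508, 0.489]
force: [-5.0, -0.9, 20.8]
finger_gap: 0.0152
tool [ 0.5821 -0.0307  0.0156] axis -2.17 tilt [ 2.0e-04  5.5e-03 -1.0e+00] F [-5.  -0.9 20.8] 0.0152 v 0.025 q [ 0.38  0.69 -0.49  1.85  0.46  0.72 -1.97] 5.4
```

View pics/w7.png

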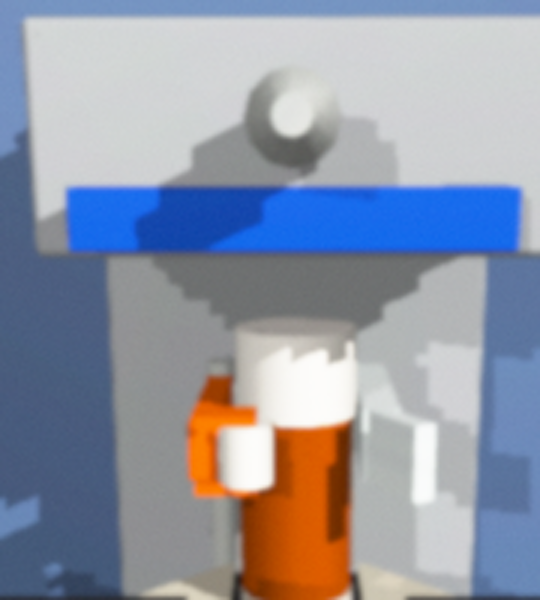

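```bash
python3 -m pendant '[{"xyz":[0,0,1],"roll":0,"gripper":30},{"xyz":[0,0,1],"roll":0,"gripper":34},{"xyz":[0,0,10],"roll":0,"gripper":34},{"xyz":[0,0,45],"roll":0,"gripper":34},{"xyz":[0,0,90],"roll":0,"gripper":34}]'
python3 look.py wrist w8 160 50 320 200 2.5
```

```text
t: 5.95
tool_pos: [0.5802, -0.0304, 0.1054]
orientation: [0.51, 0.493, -0.509, 0.488]
force: [1.6, 0.2, 0.3]
finger_gap: 0.0336
tool [ 0.5802 -0.0304  0.1054] axis -2.13 tilt [-0.0043  0.0062 -1.    ] F [1.6 0.2 0.3] 0.0336 v 0.797 q [ 0.44  0.56 -0.56  1.82  0.37  0.87 -1.9 ] 5.95
```

View pics/w8.png

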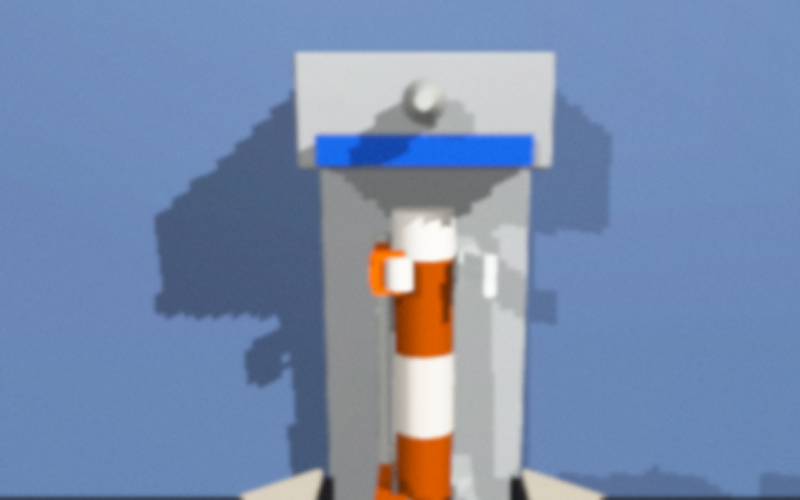

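```bash
python3 -m pendant '[{"xyz":[0,20,45],"roll":0,"gripper":60},{"xyz":[-18,60,65],"roll":0,"gripper":60},{"xyz":[-36,105,65],"roll":-0.03,"gripper":60},{"xyz":[-54,150,65],"roll":-0.06,"gripper":60},{"xyz":[-72,195,65],"roll":-0.08,"gripper":60}]'
python3 look.py wrist
```

```text
t: 6.5
tool_pos: [0.5135, 0.1671, 0.1804]
orientation: [0.533, 0.468, -0.525, 0.471]
force: [0.4, 0.6, -0.3]
finger_gap: 0.06
tool [0.5135 0.1671 0.1804] axis -6.75 tilt [ 0.0112  0.0046 -0.9999] F [ 0.4  0.6 -0.3] 0.06 v 1.103 q [ 0.17  0.39 -0.66  1.88  0.29  0.96 -2.3 ] 6.5
```

```bash
python3 -m pendant '[{"xyz":[-5,10,0],"roll":0.14,"gripper":60},{"xyz":[-10,20,0],"roll":0.28,"gripper":60},{"xyz":[-15,30,0],"roll":0.42,"gripper":60},{"xyz":[-20,40,0],"roll":0.56,"gripper":60},{"xyz":[-20,40,0],"roll":0.70,"gripper":60}]'
python3 look.py wrist
```

```text
t: 7.0
tool_pos: [0.4926, 0.2094, 0.1813]
orientation: [0.337, 0.624, -0.328, 0.624]
force: [0.1, -0.7, 0.2]
finger_gap: 0.0599
tool [0.4926 0.2094 0.1813] axis 33.87 tilt [ 0.0066  0.0119 -0.9999] F [ 0.1 -0.7  0.2] 0.0599 v 1.268 q [ 0.22  0.43 -0.83  1.88  0.37  0.98 -1.75] 7.0
```

```bash
python3 -m pendant '[{"xyz":[-5,10,0],"roll":0.14,"gripper":60},{"xyz":[-10,20,0],"roll":0.28,"gripper":60},{"xyz":[-15,30,0],"roll":0.42,"gripper":60},{"xyz":[-20,40,0],"roll":0.56,"gripper":60},{"xyz":[-22,46,0],"roll":0.70,"gripper":60}]'
python3 -m pendant '[{"xyz":[0,0,0],"roll":0.14,"gripper":60},{"xyz":[0,0,0],"roll":0.28,"gripper":60},{"xyz":[0,0,0],"roll":0.42,"gripper":60},{"xyz":[0,0,0],"roll":0.56,"gripper":60},{"xyz":[0,0,0],"roll":0.70,"gripper":60}]'
python3 -m pendant '[{"xyz":[0,0,0],"roll":0.14,"gripper":60},{"xyz":[0,0,0],"roll":0.28,"gripper":60},{"xyz":[0,0,0],"roll":0.42,"gripper":60},{"xyz":[0,0,0],"roll":0.56,"gripper":60},{"xyz":[0,0,0],"roll":0.70,"gripper":60}]'
python3 look.py top t9 290 140 80 100 5
```

```text
t: 7.5
tool_pos: [0.4701, 0.2565, 0.182]
orientation: [0.101, 0.702, -0.091, 0.699]
force: [-0.2, 0.3, -0.6]
finger_gap: 0.06
t: 8.0
tool_pos: [0.4702, 0.2566, 0.1826]
orientation: [-0.148, 0.693, 0.156, 0.688]
force: [0.3, 0.5, -0.3]
finger_gap: 0.0597
t: 8.5
tool_pos: [0.4704, 0.2565, 0.1831]
orientation: [-0.379, 0.599, 0.384, 0.592]
force: [0.3, 0.5, -0.4]
finger_gap: 0.06
tool [0.4704 0.2565 0.1831] axis 155.25 tilt [-0.0122  0.001  -0.9999] F [ 0.3  0.5 -0.4] 0.06 v 1.178 q [ 0.39  0.7  -1.3   1.86  0.72  1.18 -0.02] 8.5
```

View pics/t9.png

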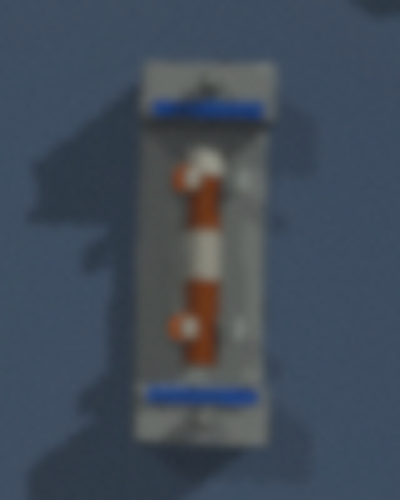

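```bash
python3 -m pendant '[{"xyz":[0,0,-20],"roll":0.14,"gripper":60},{"xyz":[0,0,-30],"roll":0.28,"gripper":60},{"xyz":[0,0,-40],"roll":0.314,"gripper":60},{"xyz":[0,0,-40],"roll":0.314,"gripper":60}]'
python3 look.py wrist w10
```

```text
t: 8.95
tool_pos: [0.4698, 0.256, 0.1418]
orientation: [-0.468, 0.532, 0.473, 0.523]
force: [0.1, -0.7, 0.0]
finger_gap: 0.0594
tool [0.4698 0.256  0.1418] axis 173.42 tilt [-0.0143 -0.0036 -0.9999] F [ 0.1 -0.7  0. ] 0.0594 v 0.024 q [ 0.38  0.79 -1.3   1.89  0.83  1.17  0.22] 8.95
```

View pics/w10.png

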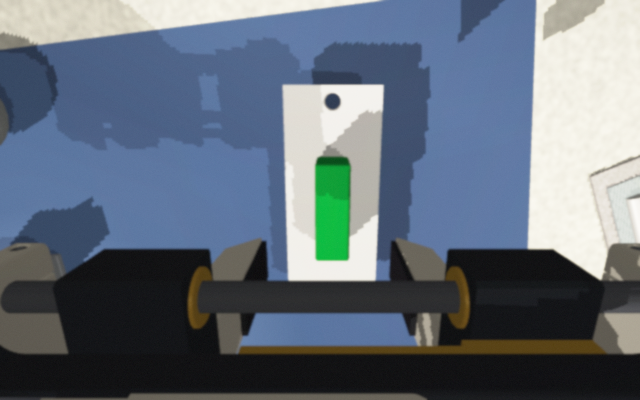

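```bash
python3 - <<'E'
from h import *
d=dict(np.load("w10.npz"));im=d["image"]
print(d["T"].round(3))
cv2.imwrite("pics/w10c.png",cv2.resize(im[75:290,270:400],None,fx=2.7,fy=2.7,interpolation=2)[:,:,::-1])
hole=plane(d,332.5,101.3,.036);print("hole",hole)
C=cloud(d);hsv=cv2.cvtColor(im,cv2.COLOR_RGB2HSV);g=cv2.inRange(hsv,(45,120,40),(75,255,255))>0
m=g&(C[...,2]>.066);P=C[m][:,:2].astype(np.float32)*1000;print(m.sum(),np.median(C[m][:,2]),cv2.minAreaRect(P))
pl=(C[...,2]>.030)&(C[...,2]<.041)&(hsv[...,1]<80);k,l,s,c=cv2.connectedComponentsWithStats(pl.astype(np.uint8));i=1+np.argmax(s[1:,4]);P=C[l==i];print(s[i],P[:,2].mean(),cv2.minAreaRect(P[:,:2].astype(np.float32)*1000))
for v in(170,200,230,250):
    u=np.where(g[v])[0];a=(plane(d,u.min()-.5,v,.072)+plane(d,u.max()+.5,v,.072))/2;print(v,u.min(),u.max(),a)
for v in(90,115,140,265):
    u=np.where(pl[v])[0];a=[plane(d,u.min()-.5,v,.036),plane(d,u.max()+.5,v,.036)];print(v,u.min(),u.max(),np.mean(a,0),np.linalg.norm(a[0]-a[1]))
E
```

```text
[[ 0.115 -0.959 -0.261  0.397]
 [ 0.993  0.11   0.035  0.265]
 [-0.005 -0.263  0.965  0.3  ]
 [ 0.     0.     0.     1.   ]]
hole [0.39447541 0.26705528 0.036     ]
3235 0.0712046682388186 ((449.6269226074219, 260.7669982910156), (22.415359497070312, 104.75797271728516), 82.85739135742188)
[  283    85   101   195 14378] 0.03523883671247004 ((459.5270690917969, 259.4371032714844), (72.24816131591797, 153.78570556640625), 83.2325668334961)
170 316 349 [0.43790857 0.26192722 0.072     ]
200 316 349 [0.45813717 0.25965185 0.072     ]
230 316 348 [0.47928755 0.25692751 0.072     ]
250 316 347 [0.49394183 0.25492274 0.072     ]
90 283 382 [0.38674276 0.26790068 0.036     ] 0.07157100789767164
115 284 381 [0.4040142  0.26595816 0.036     ] 0.0714115315758877
140 285 380 [0.42192366 0.26394388 0.036     ] 0.07124617249873726
265 288 375 [0.52231245 0.2518292  0.036     ] 0.07195612288380443
```

View pics/w10c.png

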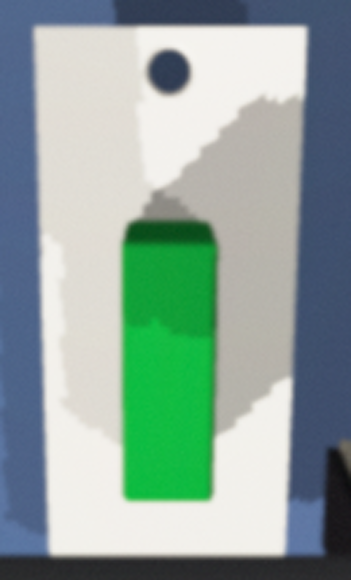

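```bash
python3 -m pendant '[{"xyz":[0,2,-30],"roll":0,"gripper":55},{"xyz":[-1,2,-60],"roll":0,"gripper":50},{"xyz":[-1,2,-85],"roll":0,"gripper":45},{"xyz":[-1,2,-95],"roll":0,"gripper":45},{"xyz":[-1,2,-100],"roll":0,"gripper":45}]'
python3 look.py wrist w11
```

```text
t: 9.5
tool_pos: [0.4692, 0.2585, 0.0426]
orientation: [-0.468, 0.533, 0.472, 0.524]
force: [0.2, -0.8, 0.3]
finger_gap: 0.0448
tool [0.4692 0.2585 0.0426] axis 173.29 tilt [-0.0133 -0.0032 -0.9999] F [ 0.2 -0.8  0.3] 0.0448 v 0.076 q [ 0.28  0.9  -1.15  1.94  0.98  1.03  0.12] 9.5
```

View pics/w11.png

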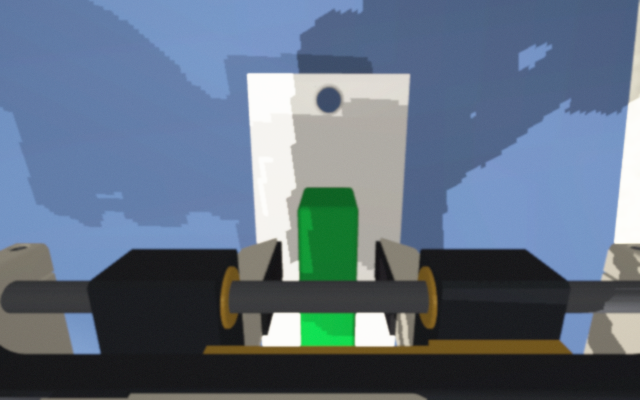

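Centred on the rib (cols 300–357 between fingers). Lower slightly and grip.

```bash
python3 -m pendant '[{"xyz":[0,0,-3],"roll":0,"gripper":35},{"xyz":[0,0,-3],"roll":0,"gripper":15},{"xyz":[0,0,-3],"roll":0,"gripper":10},{"xyz":[0,0,-3],"roll":0,"gripper":10},{"xyz":[0,0,-3],"roll":0,"gripper":10}]'
python3 look.py wrist
python3 -m pendant '[{"xyz":[0,0,10],"roll":0,"gripper":10},{"xyz":[0,0,25],"roll":0,"gripper":10},{"xyz":[0,0,50],"roll":0,"gripper":10},{"xyz":[0,0,80],"roll":0,"gripper":10},{"xyz":[0,0,110],"roll":0,"gripper":10}]'
python3 look.py wrist w12
```

```text
t: 10.05
tool_pos: [0.4698, 0.2587, 0.0402]
orientation: [-0.468, 0.532, 0.472, 0.525]
force: [-0.8, -2.4, 5.8]
finger_gap: 0.0237
tool [0.4698 0.2587 0.0402] axis 173.3 tilt [-0.0121 -0.0028 -0.9999] F [-0.8 -2.4  5.8] 0.0237 v 0.002 q [ 0.28  0.91 -1.15  1.94  0.99  1.03  0.12] 10.05
t: 10.55
tool_pos: [0.4692, 0.2587, 0.152]
orientation: [-0.468, 0.532, 0.472, 0.524]
force: [0.5, 0.1, -3.1]
finger_gap: 0.0237
tool [0.4692 0.2587 0.152 ] axis 173.34 tilt [-0.0126 -0.0028 -0.9999] F [ 0.5  0.1 -3.1] 0.0237 v 0.431 q [ 0.38  0.78 -1.31  1.88  0.82  1.18  0.22] 10.55
```

View pics/w12.png

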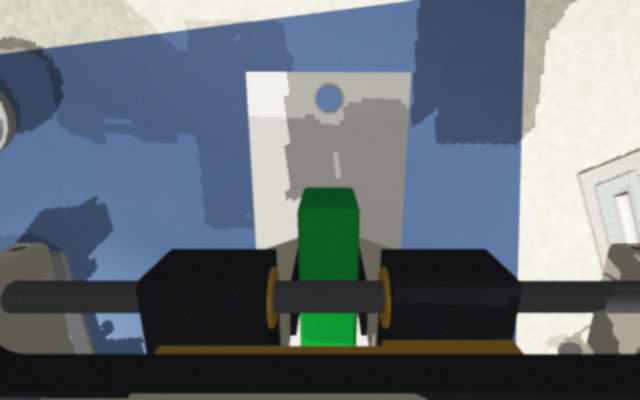

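```bash
python3 -m pendant '[{"xyz":[10,-30,5],"roll":0.02,"gripper":10},{"xyz":[25,-65,5],"roll":0.04,"gripper":10},{"xyz":[42,-105,5],"roll":0.06,"gripper":10},{"xyz":[58,-145,5],"roll":0.08,"gripper":10},{"xyz":[73,-185,5],"roll":0.08,"gripper":10}]'
python3 -m pendant '[{"xyz":[16,-40,0],"roll":0,"gripper":10},{"xyz":[32,-80,0],"roll":0,"gripper":10},{"xyz":[42,-102,0],"roll":0,"gripper":10},{"xyz":[42,-104,0],"roll":0,"gripper":10},{"xyz":[42,-104,0],"roll":0,"gripper":10}]'
python3 look.py wrist w13
```

```text
t: 11.1
tool_pos: [0.5444, 0.0743, 0.1626]
orientation: [-0.49, 0.51, 0.493, 0.507]
force: [2.0, -0.1, -2.6]
finger_gap: 0.0234
t: 11.6
tool_pos: [0.5862, -0.0301, 0.1629]
orientation: [-0.489, 0.511, 0.493, 0.508]
force: [-0.7, 0.9, -2.8]
finger_gap: 0.0238
tool [ 0.5862 -0.0301  0.1629] axis 177.9 tilt [-6.9e-03  8.0e-04 -1.0e+00] F [-0.7  0.9 -2.8] 0.0238 v 0.033 q [ 0.88  0.88 -1.34  1.75  0.89  1.29  0.85] 11.6
```

View pics/w13.png

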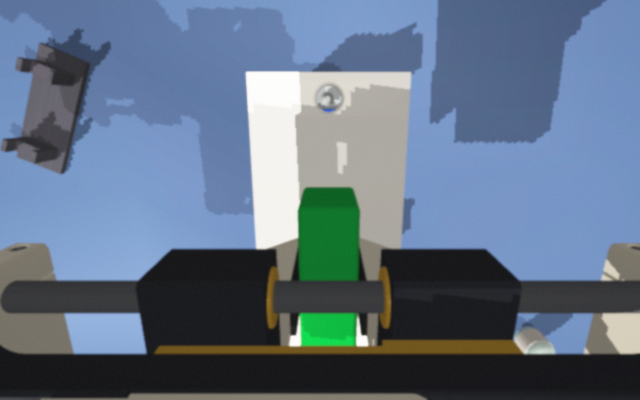

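```bash
python3 - <<'E'
from h import *
d=dict(np.load("w13.npz"));im=d["image"]
cv2.imwrite("pics/w13c.png",cv2.resize(im[60:130,290:370],None,fx=8,fy=8,interpolation=2)[:,:,::-1])
print("hole",plane(d,329.3,98,.1587),"edges",[plane(d,u,72,.1587) for u in(246.5,411.5)],[plane(d,u,240,.1587) for u in(256.5,402.5)])
print("pred dowel0 px",proj(d,(.584-.07496,-.0314+.00255,.07)))
E
```

```text
hole [ 0.51002071 -0.02693037  0.1587    ] edges [array([ 0.49789863, -0.06238508,  0.1587    ]), array([0.50053278, 0.00905721, 0.1587    ])] [array([ 0.5757993 , -0.06521327,  0.1587    ]), array([0.57847768, 0.00671098, 0.1587    ])]
pred dowel0 px (np.float64(325.97527135581635), np.float64(98.45103716773858))
```

View pics/w13c.png

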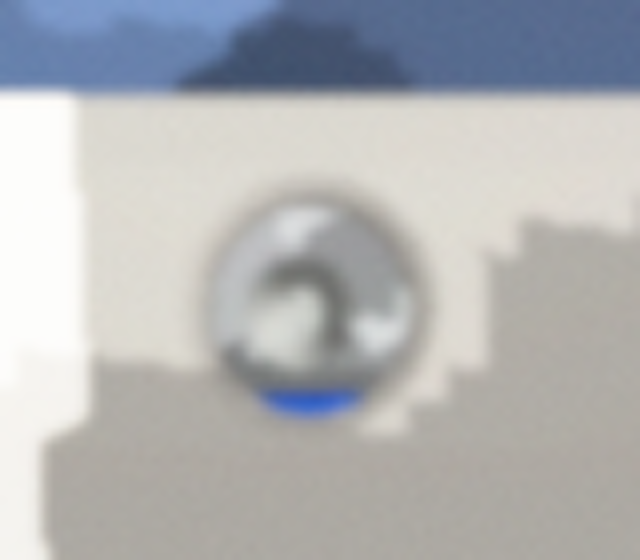

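```bash
python3 -m pendant '[{"xyz":[-0.5,-2,-15],"roll":0,"gripper":10},{"xyz":[-0.5,-2,-30],"roll":0,"gripper":10},{"xyz":[-0.5,-2,-45],"roll":0,"gripper":10},{"xyz":[-0.5,-2,-58],"roll":0,"gripper":10},{"xyz":[-0.5,-2,-60],"roll":0,"gripper":10}]'
python3 -m pendant '[{"xyz":[0,0,0],"roll":0,"gripper":10}]'
python3 look.py wrist w14 290 60 80 70 8
```

```text
t: 12.15
tool_pos: [0.5839, -0.0306, 0.1004]
orientation: [-0.489, 0.511, 0.494, 0.506]
force: [-0.2, 0.7, -3.1]
finger_gap: 0.0239
t: 12.25
tool_pos: [0.5837, -0.0303, 0.0998]
orientation: [-0.489, 0.511, 0.495, 0.506]
force: [0.1, 0.4, -2.7]
finger_gap: 0.0238
tool [ 0.5837 -0.0303  0.0998] axis 178.11 tilt [-0.0111  0.0016 -0.9999] F [ 0.1  0.4 -2.7] 0.0238 v 0.017 q [ 0.85  0.94 -1.27  1.79  0.97  1.2   0.81] 12.25
```

View pics/w14.png

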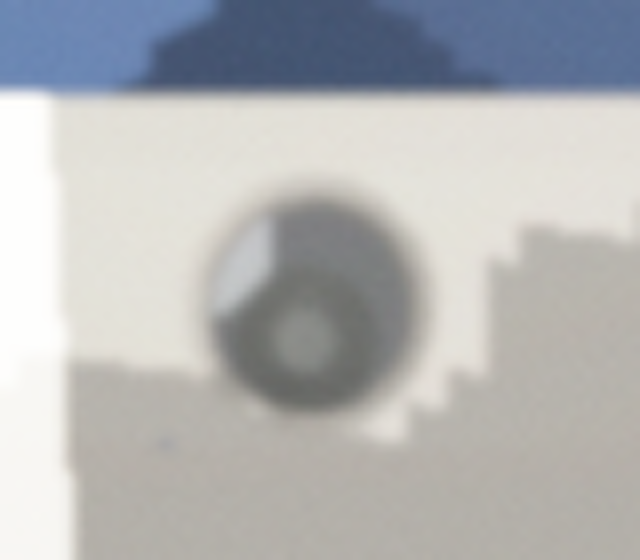

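```bash
python3 - <<'E'
from h import *
d=dict(np.load("w14.npz"))
z=.0998-.0182+.014
f=lambda u,v,z:plane(d,290+u/8,60+v/8,z)
print("hole",f(316,300,z),"dowel",f(303,338,.07))
E
```

```text
hole [ 0.5073034 -0.0272722  0.0956   ] dowel [ 0.50913072 -0.0280457   0.07      ]
```

```bash
python3 -m pendant '[{"xyz":[1.8,-0.8,0],"roll":0,"gripper":10},{"xyz":[1.8,-0.8,-4],"roll":0,"gripper":10},{"xyz":[1.8,-0.8,-8],"roll":0,"gripper":10},{"xyz":[1.8,-0.8,-12],"roll":0,"gripper":10},{"xyz":[1.8,-0.8,-16],"roll":0,"gripper":10}]'
python3 look.py wrist w15 290 60 80 70 8
```

```text
t: 12.8
tool_pos: [0.5853, -0.0312, 0.0835]
orientation: [-0.488, 0.511, 0.495, 0.506]
force: [0.6, 0.4, -2.6]
finger_gap: 0.0235
tool [ 0.5853 -0.0312  0.0835] axis 178.1 tilt [-0.0114  0.0014 -0.9999] F [ 0.6  0.4 -2.6] 0.0235 v 0.053 q [ 0.84  0.96 -1.25  1.8   0.99  1.19  0.8 ] 12.8
```

View pics/w15.png

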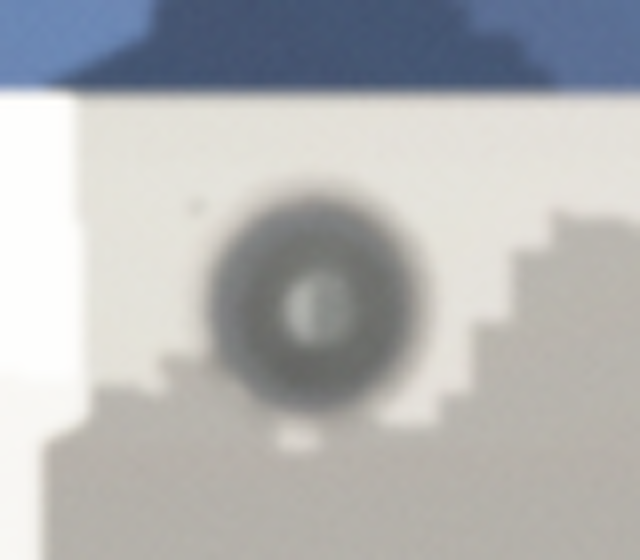

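```bash
python3 -m pendant '[{"xyz":[0,0,-2],"roll":0,"gripper":10},{"xyz":[0,0,-4],"roll":0,"gripper":10},{"xyz":[0,0,-6],"roll":0,"gripper":10},{"xyz":[0,0,-8],"roll":0,"gripper":10},{"xyz":[0,0,-10],"roll":0,"gripper":10}]'
python3 look.py wrist w16 290 60 80 70 8
```

```text
t: 13.35
tool_pos: [0.585, -0.0313, 0.0728]
orientation: [-0.488, 0.511, 0.495, 0.505]
force: [-1.9, -0.7, 2.6]
finger_gap: 0.0239
tool [ 0.585  -0.0313  0.0728] axis 178.1 tilt [-0.0122  0.0014 -0.9999] F [-1.9 -0.7  2.6] 0.0239 v 0.024 q [ 0.83  0.97 -1.23  1.8   1.    1.17  0.79] 13.35
```

View pics/w16.png

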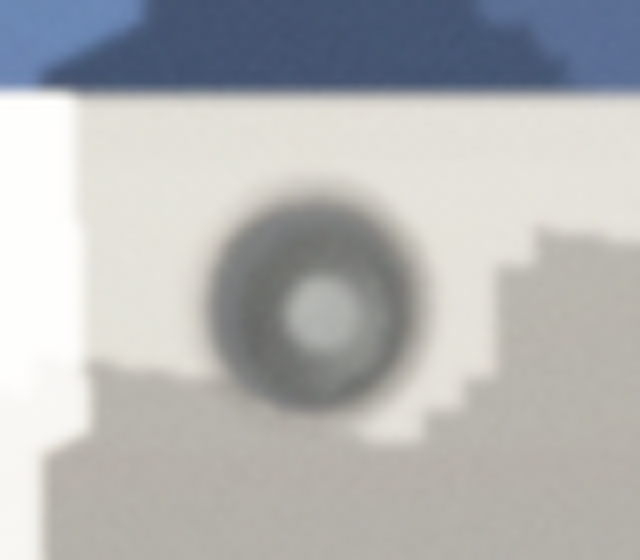

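```bash
python3 -m pendant '[{"xyz":[0,0,-1],"roll":0,"gripper":10},{"xyz":[0,0,-2],"roll":0,"gripper":10},{"xyz":[0,0,-3.5],"roll":0,"gripper":10},{"xyz":[0,0,-5],"roll":0,"gripper":10},{"xyz":[0,0,-5],"roll":0,"gripper":10}]'
python3 look.py wrist
```

```text
t: 13.9
tool_pos: [0.585, -0.0313, 0.0685]
orientation: [-0.488, 0.511, 0.495, 0.505]
force: [-3.6, -0.4, 7.8]
finger_gap: 0.0238
tool [ 0.585  -0.0313  0.0685] axis 178.1 tilt [-1.210e-02  7.000e-04 -9.999e-01] F [-3.6 -0.4  7.8] 0.0238 v 0.004 q [ 0.83  0.98 -1.23  1.8   1.01  1.17  0.79] 13.9
```

```bash
python3 -m pendant '[{"xyz":[0,0,-1],"roll":0,"gripper":10},{"xyz":[0,0,-2],"roll":0,"gripper":10},{"xyz":[0,0,-3],"roll":0,"gripper":10},{"xyz":[0,0,-3],"roll":0,"gripper":10}]'
python3 look.py wrist
```

```text
t: 14.3
tool_pos: [0.585, -0.0313, 0.0681]
orientation: [-0.489, 0.511, 0.494, 0.505]
force: [-8.6, -4.1, 19.9]
finger_gap: 0.024
tool [ 0.585  -0.0313  0.0681] axis 178.1 tilt [-0.0118 -0.001  -0.9999] F [-8.6 -4.1 19.9] 0.024 v 0.002 q [ 0.83  0.98 -1.23  1.8   1.01  1.17  0.79] 14.3
```

```bash
python3 look.py side s17 260 140 160 130 5; python3 look.py wrist w17 230 50 200 200 3; python3 look.py wrist
```

```text
tool [ 0.585  -0.0313  0.0681] axis 178.1 tilt [-0.0118 -0.001  -0.9999] F [-8.6 -4.1 19.9] 0.024 v 0.002 q [ 0.83  0.98 -1.23  1.8   1.01  1.17  0.79] 14.3
tool [ 0.585  -0.0313  0.0681] axis 178.11 tilt [-0.0118 -0.001  -0.9999] F [-8.6 -4.  22.1] 0.0239 v 0.003 q [ 0.83  0.98 -1.23  1.8   1.01  1.17  0.79] 14.35
tool [ 0.585  -0.0313  0.0681] axis 178.1 tilt [-0.0117 -0.001  -0.9999] F [-8.7 -3.5 20.5] 0.0241 v 0.002 q [ 0.83  0.98 -1.23  1.8   1.01  1.17  0.79] 14.4
```

View pics/s17.png

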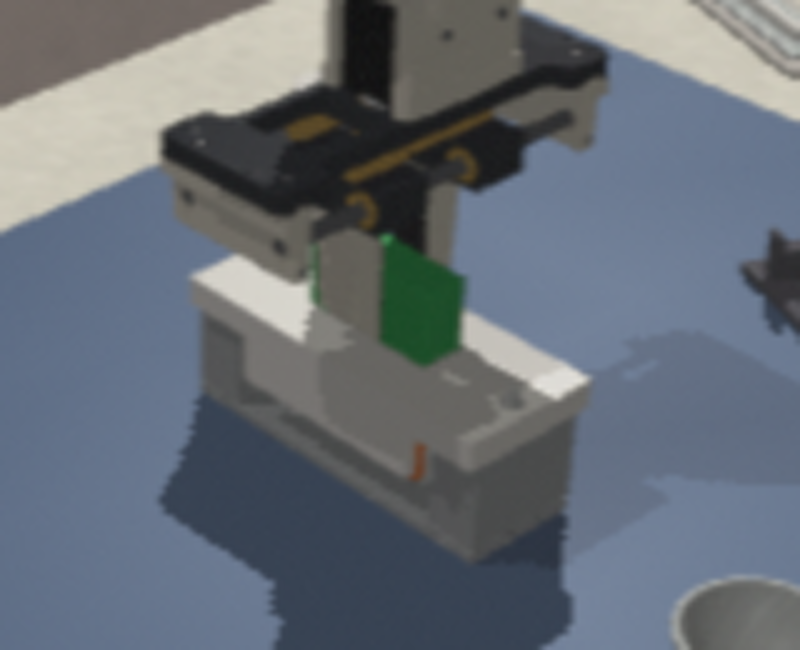

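View pics/w17.png

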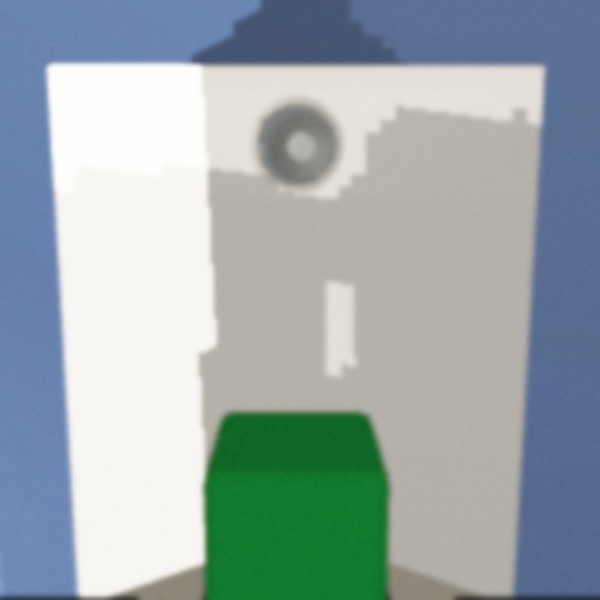

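```bash
python3 look.py top t18 290 140 80 100 5; python3 - <<'E'
from h import *
t=dict(np.load("t18.npz"));t0=dict(np.load("top0.npz"))
yaw=np.radians(-1.95);c=np.array([.584,-.0314])
for n in("w17","s17","t18"):
    d=dict(np.load(n+".npz"));C=cloud(d);q=C[...,:2]-c;lx=q[...,0]*np.cos(yaw)+q[...,1]*np.sin(yaw);ly=-q[...,0]*np.sin(yaw)+q[...,1]*np.cos(yaw)
    for s in(-1,1):
        m=(abs(lx*s-.060)<.022)&(abs(ly)<.028)&(abs(C[...,2]-.064)<.008)
        m&=(np.hypot(abs(lx)-.075,ly)>.010)
        if m.sum()>8:print(n,s,m.sum(),np.median(C[m][:,2]).round(4))
    if n!="w17":
        m=(lx<-.03)&(lx>-.084)&(abs(ly)<.03)&(abs(C[...,2]-.064)<.01);
        if m.sum()>20:
            A=np.c_[lx[m],ly[m],np.ones(m.sum())];print("slope",np.linalg.lstsq(A,C[m][:,2],rcond=None)[0].round(4))
# calibration ref: land/counter height, unchanged props
for nm,(u,v) in dict(vial=(242,118),jar=(396,108),dish=(326,283)).items():
    a=t["image"][v-14:v+15,u-14:u+15].astype(int);b=t0["image"][v-14:v+15,u-14:u+15].astype(int);print(nm,abs(a-b).mean())
C=cloud(t0);m=(C[...,2]>.04)&(C[...,2]<.057)&(abs(C[...,0]-.66)<.01)&(abs(C[...,1]+.034)<.025);print("ref land top cam",np.median(C[m][:,2]))
C=cloud(dict(np.load("w8.npz")));m=(C[...,2]>.04)&(C[...,2]<.057)&(abs(C[...,0]-.665)<.004)&(abs(C[...,1]+.034)<.025);print("ref land wrist",np.median(C[m][:,2]))
E
```

```text
tool [ 0.585  -0.0313  0.0681] axis 178.1 tilt [-0.0117 -0.001  -0.9999] F [-8.7 -3.5 20.5] 0.0241 v 0.002 q [ 0.83  0.98 -1.23  1.8   1.01  1.17  0.79] 14.4
w17 -1 10536 0.0632
w17 1 289 0.0633
s17 -1 275 0.0651
s17 1 112 0.0648
slope [0.0375 0.0003 0.0674]
t18 -1 370 0.0635
slope [-0.0007 -0.0003  0.0634]
vial 2.0118906064209274
jar 1.7217598097502973
dish 2.5263575108997225
ref land top cam 0.05005154894474023
ref land wrist 0.04920591301254244
```

```bash
python3 -c "
from cell import r
print(r.job_done());o=r.get_obs();print(o['t'],o['tool_pos'],o['force'],o['finger_gap'])"
```

```text
the job is handed in; nothing more can be done
None
the job is handed in; nothing more can be done
```

The tube is seated in the clips, the cover is pressed shut on both dowels, and the job was handed in at about 14.5 s with the fingers still holding it down.

- **Tube:** I gripped it at its middle and pushed it down past the jaw. It stopped at the height where a fully seated tube's axis should be (30 mm), with about 21 N. The top and wrist pictures afterwards showed the orange jaw closed, with the rollers over the tube. I could not read the jaw angle itself.
- **Cover:** I lowered it by its rib, turned half round, and saw the dowel centred in the hole at the –x end; the +x hole could not be seen. It met the pads and then a hard stop at cover height 49.9 mm, against 50 mm for fully shut. The upward force on the tool was about 20 N, so the push on the pads is about 23 N with the cover's weight; the spring needs 12 N.
- **Level:** The top of the plate read 63–65 mm at both ends, against 64 mm expected. The cameras differ from each other by about 2 mm, which is within their calibration. One plane fit from the side camera gave a slope, but I put that down to gripper pixels in the patch; the top camera fit was flat.
- **Sideways load:** About 9 N remains along x and 4 N along y on the tool while pressing. I left it because everything was still and the grip had not slipped.
- **Jar, vial and dish:** Their patches in the top picture are nearly unchanged from the start.

The state could not be read after hand-in, so these checks are from just before it.

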